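# Pack up the ultrasound probe case

### The arm

A 7-joint arm with a two-finger parallel gripper is mounted at the origin on the work surface. World frame = base frame: x ahead of the robot, y to its left, z up, the work surface at z = 0. Lengths are in m, angles in rad, forces in N, time in s.
With the tool pointing down it reaches from about 0.4 to 0.9 m from the base axis. Payload 5.5 kg.
Tool frame: the origin (TCP) lies on the centre line of the jaws, within the pads' length; the fingertips stand finger_overhang ahead of it and the grasp point (between the pads) lies 8 mm behind it (finger_overhang is the distance from the TCP to the fingertips, in m); z points along the fingers, x is the direction in which the jaws open and shut, and the axes are right-handed (so a half turn about z gives the same grasp; the last joint's range is limited). The gripper opens to 85 mm and grips with 20 to 120 N. Pads are 22 mm wide; open, the fingers measure 114 mm over their backs; the gripper's body (76 mm by 85 mm) begins 54 mm behind the grasp point. The pads swing forward as they close: fully open they stand 13 mm farther back than shut.
Start: joints at [1.385, 0.501, -0.427, 1.55, 0.221, 1.138, -0.21], TCP at [0.282, -0.586, 0.242] pointing down, gripper open.
Joint ranges: [-2.88, 2.88], [-0.31, 2.03], [-1.54, 1.56], [0.2, 2.42], [-1.41, 4.55], [0.19, 2.02], [-2.57, 2.57]. Speed limits (rad/s): [2.57, 2.57, 3.14, 3.14, 3.14, 3.14, 3.14].

### API

Orientations are given as a rotation vector (axis times angle).
In Python, from cell import get_state, capture, close_job, finger_overhang gives the robot as it stands. The module is installed in compiled form; this text tells all that it offers.
- The arm moves only by the tool drive_tool, never from a script. Its argument "commands" is a list of rows, each an object of numbers: "x", "y", "z": the shift along the world's x, y, z in m; "ax", "ay", "az": the turn, a rotation vector about the world's x, y, z in degrees; "gripper": the opening, from 0 (shut) to 1 (fully open). A call has 1 to 20 rows; each row shifts and turns the commanded pose from where the row before left it; what a row does not reach is not made up. A row lasts 1/12 s, in which the tool goes at most 41.7 mm and 7.16 degrees, less where a joint would pass 70% of its speed; a pose out of reach is approached as far as the arm can. A call is refused whole if a number of a shift passes 0.0417 or a number of a turn 7.16, either way. A call with a gripper value outside its range is refused whole. The fingers move at their own pace and stop on an object; "grip_force" is the grip in N (left out, the last holds). Time passes only in rows, so rows that do not move let the fingers close. It gives the time, the measured TCP pose, the force and the opening at its end, in the units of the state.
- get_state(): the state, without advancing time (a new reading comes with each control period).
- capture(name): name is "scene" or "top" or "wrist"; returns a dict with "img" (420x560x3 uint8, red, green, blue), "vertical_fov" (degrees; the focal length in pixels is half the picture's height over the tangent of half this angle, whatever the lens; pixels are square), "cx", "cy" (the principal point, pixels), "dist" ([k1, k2, p1, p2, k3] as OpenCV has them; the pictures are not rectified), "cam_to_world" (4x4, takes a point from camera to world coordinates). Camera axes: x right, y down, z forward; pixel columns grow to the right and rows downward; lengths in m; the calibration is good to about 2 mm. A picture is of the moment at which its call begins. There is no depth.
- close_job(): hands the job in, once; it reports no verdict.
The state is a dict: "time": time; "qpos": joint angles; "qd": joint speeds; "effort": joint torques, N m; "tcp_pos": TCP position; "ee_rot": TCP orientation; "ft_force": force on the tool from outside, world axes, zero at the start; "ft_torque": the same for the moment, N m; "gripper_width": finger opening in m.
Only numpy, scipy, OpenCV 4.12 (cv2) and the standard library are available. Lean on these libraries where they do the work, as an engineer would, in place of code of your own. Each camera call takes 0.05 s, during which the arm holds its last target.

### The job

Pack up the probe case: first fold the upright blue holding flap down flat over the probe, then swing the white lid shut over it until it sits flush on the case. Only push, with the fingertips or the outside of the fingers: do not take the flap or the lid between the fingers, lift nothing, do not let the flap or the lid slam, and leave the probe, the battery, the gel bottle and the training phantom where they are. Finish with the hand clear of everything.

Things in the scene. Friction and masses are not known exactly. Their poses are not given: they have to be found in the camera images.
- case: White hard-plastic probe case, fixed to the work surface: base 220 (x) x 280 (y) x 75 mm high, walls 5 mm, 101 mm high when shut. Origin at the centre of its underside, z up. Lid hinge on top of its +x wall, black handle sticking out 26 mm from its -x wall. A divider at y = +45 mm parts the probe well (-y side) from the accessory well (+y side); all contents lie below z = 52 mm. Snap tabs need no working.
- flap (a joint): Angle (rad) of the blue foam-backed holding flap on the divider: 0 = down flat (top face 73 mm above the work surface), 1.57 = upright, stop at 1.9. A stiff plate 196 mm along the hinge, 165 mm from hinge to free edge, 5 mm thick, 10 mm foam pad beneath. Stiff hinge: it stays where it is left; about 1 N at the free edge moves it. Standing, it blocks the lid.
- flap_hinge (a point): Middle of the flap's hinge line, half-way through the plate: in the case frame (0, +45, 70.5) mm. The hinge line runs along the case's x. Its axes turn with the flap: -y from the hinge to the free edge, z out of the blue top face (the side away from the foam).
- flap_edge (a point): Middle of the flap's free edge, half-way through the plate, 165 mm from the hinge; same axes as flap_hinge. With the flap upright its blue top face looks to the case's +y and it must be pushed towards the case's -y and down.
- lid (a joint): Angle in rad of the white lid about its hinge: 0 = shut flush on the case, 1.57 = standing straight up, more = leaning outwards (to the case's +x); stops at 1.95. The hinge is stiff: the lid stays wherever it is left; 1 to 5 N near its free edge moves it. No latch.
- lid_hinge (a point): Middle of the lid's hinge line: in the case frame (+110, 0, 75) mm. The hinge line runs along the case's y. Its axes turn with the lid: -x from the hinge to the free edge, z out of the lid's smooth outer face, which lies 26 mm from the hinge plane.
- lid_edge (a point): Middle of the lid's free edge, on the outer face: 220 mm from the hinge along the lid, 26 mm out; same axes as lid_hinge. The lid is a shell 220 x 280 mm, 26 mm deep, open side to the case. Standing open, its outer face looks to the case's +x; it is pushed from there towards the case's -x and down.
- probe_center (a point): Centre of the loose wireless ultrasound probe (white, blue band, dark rounded head; 150 x 62 x 32 mm) lying in the foam cut-out under the flap. To be left alone.
- battery_center (a point): Centre of the loose dark grey battery pack, 70 x 45 x 26 mm, lying in the accessory well. To be left alone.
- gel_bottle_center (a point): Point 90 mm up the axis of the loose gel bottle standing beside the case: white with blue bands, 60 mm in diameter, 188 mm tall. To be left alone.
- phantom_center (a point): Point 25 mm up the middle of the loose training phantom standing beside the case: grey foot, skin-coloured block, 110 x 66 mm, 50 mm high. To be left alone.

How it is judged:
On the way, in this order (a step that is already met when the one before it is completed fails the run):
1. the flap is folded down flat while the lid still stands open (value of joint flap below 0.06 rad and value of joint lid above 1 rad), for 0.2 s.
2. the lid is swung shut over the flap (value of joint lid below 0.03 rad and value of joint flap below 0.06 rad), for 0.2 s.
At the end, for the whole second after the job is handed in: The flap lies flat (within 0.06 rad), the lid is shut flush over it (within 0.03 rad, about 6 mm at its free edge) and at rest; probe and battery lie within 20 mm, bottle and phantom stand within 30 mm of where they were (all of step 2 and velocity of joint lid between -0.05 and 0.05 rad/s and distance of each of probe_center, battery_center from where it was at the start of the episode below 0.02 m and distance of each of gel_bottle_center, phantom_center from where it was at the start of the episode below 0.03 m); the robot touches nothing.
It fails at once if the lid or the flap slams: it comes home faster than 2 rad/s (lid) or 3 rad/s (flap) ((value of joint lid below 0.25 rad and velocity of joint lid below -2 rad/s) or (value of joint flap below 0.25 rad and velocity of joint flap below -3 rad/s)).
It fails at once if the lid is taken between the fingers (x of the grasp point in the frame of lid_edge between -0.01 and 0.22 m and y of the grasp point in the frame of lid_edge between -0.15 and 0.15 m and z of the grasp point in the frame of lid_edge between -0.026 and 0 m).
It fails at once if the flap is taken between the fingers (x of the grasp point in the frame of flap_edge between -0.108 and 0.108 m and y of the grasp point in the frame of flap_edge between -0.01 and 0.165 m and z of the grasp point in the frame of flap_edge between -0.0125 and 0.0025 m).
It fails at once if the probe or the battery is lifted or moved by more than 20 mm (distance of any of probe_center, battery_center from where it was at the start of the episode above 0.02 m).
It fails at once if the gel bottle or the phantom is knocked, moved by more than 30 mm or lifted (distance of any of gel_bottle_center, phantom_center from where it was at the start of the episode above 0.03 m).
It also fails if it takes over 56 s, if anything falls off the work surface, if the arm or the gripper's body presses on something with over 40 N, if the wrist force passes 120 N, or if a joint passes its speed limit or range.

## Working session

There is one attempt and no reset: what is moved stays moved. The work goes in short steps, Python scripts to look and compute and a tool call to move; the robot and the scene stay as the last step left them, time stands still between calls to the robot, and variables do not carry over. Pictures are saved under pics/ and viewed, and the job is handed in when it is done.

Besides the shell and the picture viewer there is one more tool, called after "Emit:" in YAML: its name, and indented under it one key for each argument. drive_tool: Moves the arm, as the interface text tells. Its arguments: {"type":"object","properties":{"commands":{"type":"array"},"grip_force":{"type":"number"}},"required":["commands"]}

```bash
mkdir -p pics; cat > h.py <<'E'
import numpy as np, cv2
from cell import get_state, capture, close_job, finger_overhang
def K(c):
    f=210/np.tan(np.radians(c["vertical_fov"])/2)
    return np.array([[f,0,c["cx"]],[0,f,c["cy"]],[0,0,1]])
def ray(c,uv):
    p=cv2.undistortPoints(np.array([[uv]],float),K(c),np.array(c["dist"],float))[0,0]
    T=np.array(c["cam_to_world"]); return T[:3,3],T[:3,:3]@np.array([p[0],p[1],1])
def atz(c,uv,z):
    o,d=ray(c,uv); return o+d*(z-o[2])/d[2]
def proj(c,P):
    T=np.linalg.inv(np.array(c["cam_to_world"]))
    P=np.atleast_2d(P).astype(float); 
    return cv2.projectPoints(P,cv2.Rodrigues(T[:3,:3])[0],T[:3,3],K(c),np.array(c["dist"],float))[0][:,0]
def save(c,n): cv2.imwrite("pics/"+n,cv2.resize(c["img"][:,:,::-1],None,fx=1.42,fy=1.42))
E
python3 - <<'E'
from h import *
import pickle
s=get_state();print(s);print(finger_overhang if not callable(finger_overhang) else finger_overhang())
for n in ["scene","top","wrist"]:
    c=capture(n);save(c,n+"0.png");pickle.dump(c,open(n+"0.pkl","wb"));print(n,np.round(c["cam_to_world"],3),c["vertical_fov"])
E
```

```text
{'time': 0.0, 'qpos': array([ 1.38523194,  0.50186731, -0.4267849 ,  1.55143172,  0.22077548,
        1.13828408, -0.21029208]), 'qd': array([-1.01283265e-03, -1.64844266e-03, -1.48716251e-03,  2.66750573e-05,
       -6.55745069e-05, -6.41169453e-04, -2.32979900e-04]), 'effort': array([ 6.71120815e-04, -5.69520414e+01, -5.81566662e+00, -2.80938399e+01,
        1.06411229e-02,  1.18495271e-02,  1.20501088e-05]), 'tcp_pos': array([ 0.2816814 , -0.58506154,  0.24125415]), 'ee_rot': array([-2.65912753e+00,  1.67082434e+00,  2.49702108e-03]), 'ft_force': array([-0.78319147, -0.61517928, -0.56467341]), 'ft_torque': array([-0.005848  , -0.01316857, -0.03478324]), 'gripper_width': 0.08548947928741178}
0.011
scene [[-0.39   0.771 -0.503  0.997]
 [ 0.921  0.319 -0.224  0.16 ]
 [-0.013 -0.551 -0.834  0.774]
 [ 0.     0.     0.     1.   ]] 50.88371841733229
top [[-0.021 -0.992  0.122  0.496]
 [-0.999  0.024  0.025 -0.045]
 [-0.027 -0.121 -0.992  0.949]
 [ 0.     0.     0.     1.   ]] 44.03859675782563
wrist [[ 0.435 -0.86  -0.269  0.35 ]
 [-0.901 -0.415 -0.128 -0.554]
 [-0.002  0.297 -0.955  0.373]
 [ 0.     0.     0.     1.   ]] 69.47139265085536
```

View pics/scene0.png

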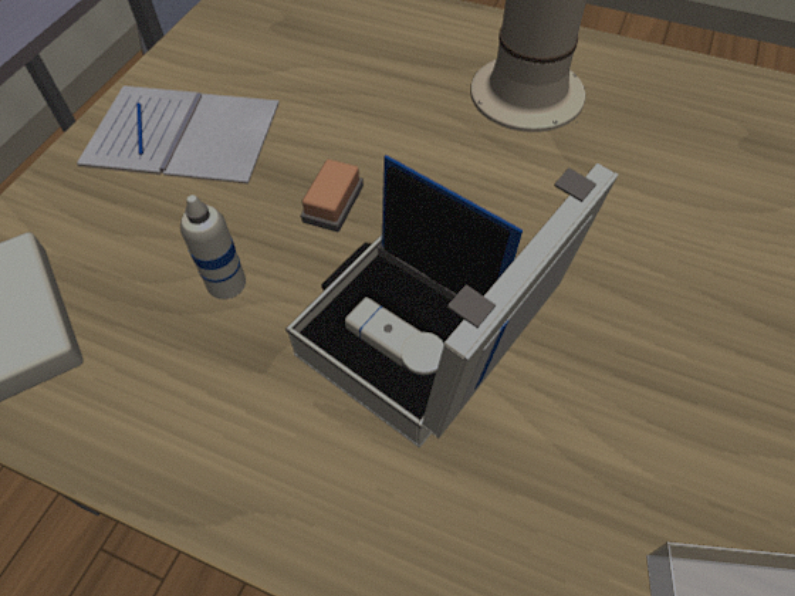

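View pics/top0.png

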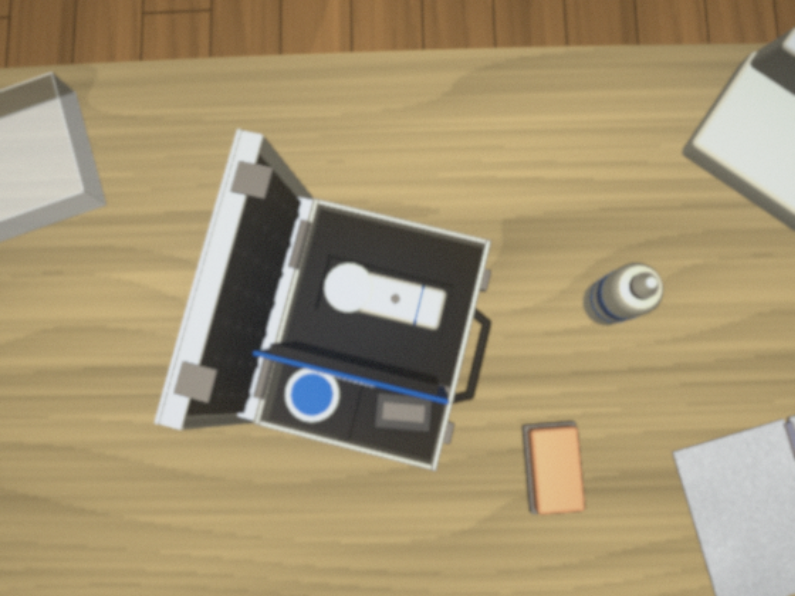

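View pics/wrist0.png

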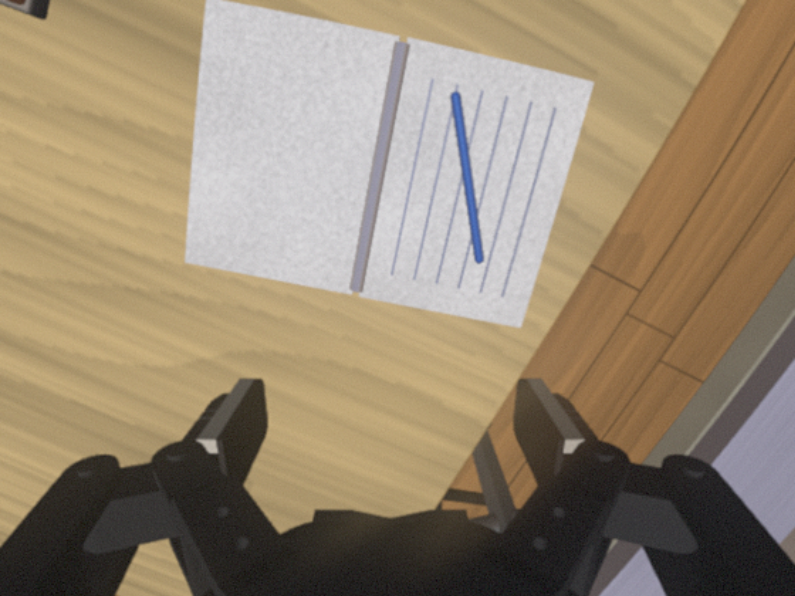

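```bash
cat > fit.py <<'E'
from h import *
import pickle
from scipy.optimize import least_squares
cs=pickle.load(open("scene0.pkl","rb"));ct=pickle.load(open("top0.pkl","rb"))
def Rz(a): return np.array([[np.cos(a),-np.sin(a),0],[np.sin(a),np.cos(a),0],[0,0,1]])
def Rx(a): return np.array([[1,0,0],[0,np.cos(a),-np.sin(a)],[0,np.sin(a),np.cos(a)]])
def Ry(a): return np.array([[np.cos(a),0,np.sin(a)],[0,1,0],[-np.sin(a),0,np.cos(a)]])
def case2w(p,P): return Rz(p[2])@np.array(P)+[p[0],p[1],0]
def lidP(p,P): return case2w(p,np.array([.11,0,.075])+Ry(p[3])@np.array(P))   # -x goes up for positive angle
def flapP(p,P): return case2w(p,np.array([0,.045,.0705])+Rx(-p[4])@np.array(P))
if __name__=="__main__":
    obs=[]
    C=case2w;L=lidP;F=flapP
    for (P,uv) in [((-.11,-.14,.075),(489,241)),((-.11,.14,.075),(435,468)),((.11,-.14,.075),(313,200))]: obs.append((C,P,ct,uv))
    obs.append((C,(-.11,-.14,.075),cs,(291,330)))
    for P,uv in [((-.22,-.14,.026),(238,129)),((-.22,.14,.026),(155,424)),((-.22,-.14,0),(264,136)),((-.22,.14,0),(183,430))]: obs.append((L,P,ct,uv))
    for P,uv in [((-.22,-.14,.026),(467,353)),((-.22,.14,.026),(617,178)),((-.22,-.14,0),(445,340)),((-.22,.14,0),(597,165))]: obs.append((L,P,cs,uv))
    for P,uv in [((.098,-.165,0),(253,352)),((-.098,-.165,0),(447,402))]: obs.append((F,P,ct,uv))
    for P,uv in [((.098,-.165,0),(521,232)),((-.098,-.165,0),(386,158))]: obs.append((F,P,cs,uv))
    r=lambda p: np.concatenate([proj(c,f(p,P))[0]-np.array(uv)/1.42 for f,P,c,uv in obs])
    s=least_squares(r,[.55,0,1.4,1.6,1.5],loss='soft_l1')
    s2=[s]
    print(s.x,s.cost);print(r(s.x).reshape(-1,2).round(1))
    p=s.x;np.save("p.npy",p)
    for n,q in [("lidedge",L(p,(-.22,0,.026))),("flapedge",F(p,(0,-.165,0))),("fl+",F(p,(.098,-.165,0))),("fl-",F(p,(-.098,-.165,0))),("flhinge",F(p,(0,0,0))),("lide+",L(p,(-.22,.14,.026))),("lide-",L(p,(-.22,-.14,.026))),("hinge",L(p,(0,0,0)))]: print(n,q.round(3))
    print("bottle",atz(ct,(647/1.42,282/1.42),.188),"phantom",atz(ct,(555/1.42,468/1.42),.05))
    print("case dirs x,y",Rz(p[2])[:,0].round(3),Rz(p[2])[:,1].round(3), "axis lid open->close etc")
E
python3 fit.py
```

```text
[0.56065782 0.00205982 1.30532998 1.64652935 1.64317027] 17.120143893133722
[[ 0.3 -0.6]
 [-0.5  1.6]
 [ 0.  -1.3]
 [-2.8 -1.6]
 [ 0.1  0.2]
 [ 0.2 -0.1]
 [ 0.1 -0.9]
 [-0.7  1. ]
 [ 0.6  3.1]
 [ 0.6 -3.8]
 [-0.9  0.3]
 [-0.4 -3.1]
 [-1.1 -0.4]
 [ 0.4 -0.7]
 [ 1.8 -0.5]
 [-0.4 -1.8]]
lidedge [0.601 0.149 0.292]
flapedge [0.506 0.017 0.235]
fl+ [0.531 0.112 0.235]
fl- [ 0.48  -0.078  0.235]
flhinge [0.517 0.014 0.07 ]
lide+ [0.466 0.186 0.292]
lide- [0.736 0.113 0.292]
hinge [0.59  0.108 0.075]
bottle [ 0.59661481 -0.29083807  0.188     ] phantom [ 0.39345159 -0.2122529   0.05      ]
case dirs x,y [0.262 0.965 0.   ] [-0.965  0.262  0.   ] axis lid open->close etc
```

Emit:
drive_tool:
  commands:
    - {"x":0.0085,"y":0.033,"az":-2.3,"gripper":0}
    - {"x":0.0085,"y":0.033,"az":-2.3,"gripper":0}
    - {"x":0.0085,"y":0.033,"az":-2.3,"gripper":0}
    - {"x":0.0085,"y":0.033,"az":-2.3,"gripper":0}
    - {"x":0.0085,"y":0.033,"az":-2.3,"gripper":0}
    - {"x":0.0085,"y":0.033,"az":-2.3,"gripper":0}
    - {"x":0.0085,"y":0.033,"az":-2.3,"gripper":0}
    - {"x":0.0085,"y":0.033,"az":-2.3,"gripper":0}
    - {"x":0.0085,"y":0.033,"az":-2.3,"gripper":0}
    - {"x":0.0085,"y":0.033,"az":-2.3,"gripper":0}
    - {"x":0.0085,"y":0.033,"az":-2.3,"gripper":0}
    - {"x":0.0085,"y":0.033,"az":-2.3,"gripper":0}
    - {"x":0.0085,"y":0.033,"az":-2.3,"gripper":0}
    - {"x":0.0085,"y":0.033,"az":-2.3,"gripper":0}
    - {"x":0.0085,"y":0.033,"az":-2.3,"gripper":0}
    - {"x":0.0085,"y":0.033,"az":-2.3,"gripper":0}
    - {"x":0.0085,"y":0.033,"az":-2.3,"gripper":0}
    - {"gripper":0}
    - {"gripper":0}

```text
$.commands[0]: bad value
```

```bash
python3 - <<'E'
from h import *
s=get_state();print(s["time"],s["tcp_pos"],s["ee_rot"],s["ft_force"],s["qpos"].round(2),s["gripper_width"])
print(cv2.Rodrigues(s["ee_rot"])[0].round(3))
save(capture("scene"),"s1.png");save(capture("wrist"),"w1.png")
E
```

```text
0.15 [ 0.28175806 -0.58520217  0.24152062] [-2.65938325e+00  1.67096239e+00  1.92553452e-03] [-1.29286412 -0.95244014  0.09702497] [ 1.39  0.5  -0.43  1.55  0.22  1.14 -0.21] 0.08555164798699674
[[ 0.434 -0.901 -0.001]
 [-0.901 -0.434  0.001]
 [-0.001 -0.    -1.   ]]
```

View pics/s1.png

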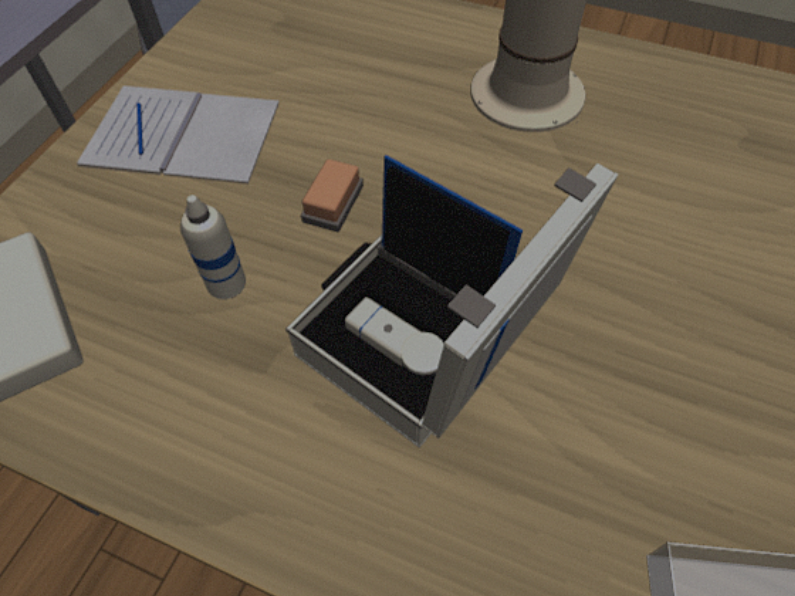

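View pics/w1.png

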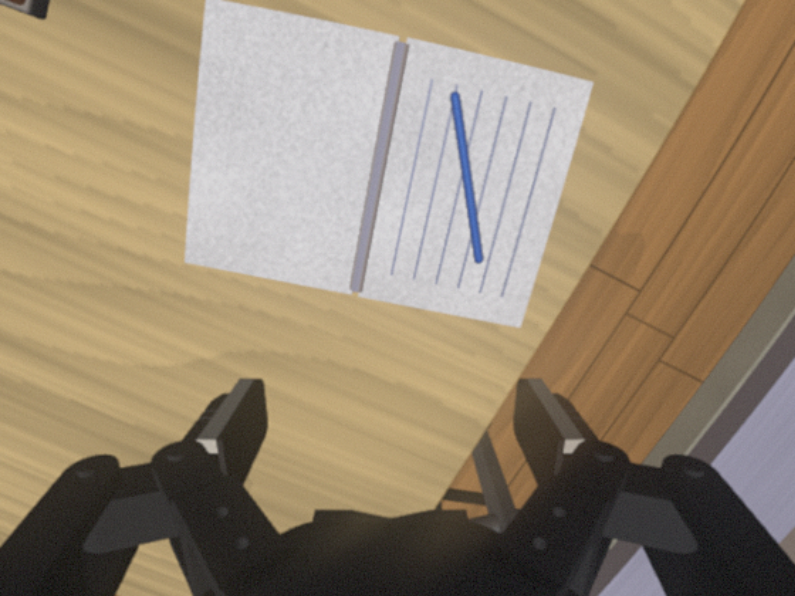

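The call was refused and nothing moved; both pictures show the start scene unchanged. I'll try one row to find out the format.

Emit:
drive_tool:
  commands:
    - {"x":0.0085,"y":0.033,"z":0.0,"ax":0.0,"ay":0.0,"az":-2.3,"gripper":0.0}

```text
time: 0.33
tcp_pos: [0.2865, -0.5581, 0.2413]
ee_rot: [2.616, -1.733, 0.001]
ft_force: [-0.5, -1.7, 0.9]
gripper_width: 0.0758
```

Emit:
drive_tool:
  commands:
    - {"x":0.0085,"y":0.033,"z":0,"ax":0,"ay":0,"az":-2.3,"gripper":0}
    - {"x":0.0085,"y":0.033,"z":0,"ax":0,"ay":0,"az":-2.3,"gripper":0}
    - {"x":0.0085,"y":0.033,"z":0,"ax":0,"ay":0,"az":-2.3,"gripper":0}
    - {"x":0.0085,"y":0.033,"z":0,"ax":0,"ay":0,"az":-2.3,"gripper":0}
    - {"x":0.0085,"y":0.033,"z":0,"ax":0,"ay":0,"az":-2.3,"gripper":0}
    - {"x":0.0085,"y":0.033,"z":0,"ax":0,"ay":0,"az":-2.3,"gripper":0}
    - {"x":0.0085,"y":0.033,"z":0,"ax":0,"ay":0,"az":-2.3,"gripper":0}
    - {"x":0.0085,"y":0.033,"z":0,"ax":0,"ay":0,"az":-2.3,"gripper":0}
    - {"x":0.0085,"y":0.033,"z":0,"ax":0,"ay":0,"az":-2.3,"gripper":0}
    - {"x":0.0085,"y":0.033,"z":0,"ax":0,"ay":0,"az":-2.3,"gripper":0}
    - {"x":0.0085,"y":0.033,"z":0,"ax":0,"ay":0,"az":-2.3,"gripper":0}
    - {"x":0.0085,"y":0.033,"z":0,"ax":0,"ay":0,"az":-2.3,"gripper":0}
    - {"x":0.0085,"y":0.033,"z":0,"ax":0,"ay":0,"az":-2.3,"gripper":0}
    - {"x":0.0085,"y":0.033,"z":0,"ax":0,"ay":0,"az":-2.3,"gripper":0}
    - {"x":0.0085,"y":0.033,"z":0,"ax":0,"ay":0,"az":-2.3,"gripper":0}
    - {"x":0.0085,"y":0.033,"z":0,"ax":0,"ay":0,"az":-2.3,"gripper":0}
    - {"x":0,"y":0,"z":0,"ax":0,"ay":0,"az":0,"gripper":0}
    - {"x":0,"y":0,"z":0,"ax":0,"ay":0,"az":0,"gripper":0}

```text
time: 1.83
tcp_pos: [0.4269, -0.0226, 0.2425]
ee_rot: [-1.954, 2.46, -0.0]
ft_force: [-0.2, -1.3, 0.5]
gripper_width: 0.0002
```

```bash
python3 - <<'E'
from h import *
s=get_state();print(s["time"],s["tcp_pos"],s["ee_rot"],s["ft_force"],s["qpos"].round(2),s["gripper_width"])
print(cv2.Rodrigues(s["ee_rot"])[0].round(3))
save(capture("scene"),"s2.png");save(capture("top"),"t2.png")
E
```

```text
1.8333 [ 0.42687921 -0.02257102  0.24254307] [-1.95371701e+00  2.45954797e+00 -4.60467077e-04] [-0.22824582 -1.31510906  0.51064685] [ 0.71  0.11 -0.76  2.07  0.09  0.99 -1.9 ] 0.00016402863572280305
[[-0.226 -0.974  0.001]
 [-0.974  0.226  0.   ]
 [-0.    -0.001 -1.   ]]
```

View pics/s2.png

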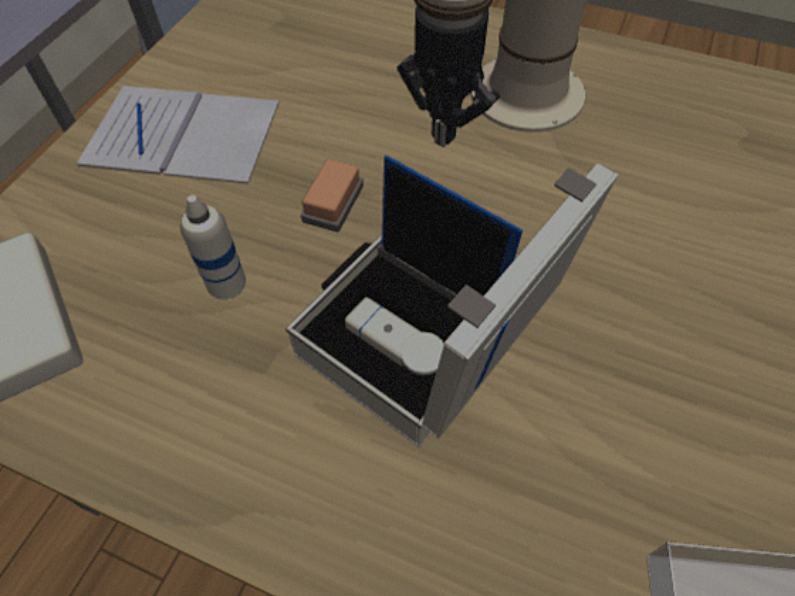

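View pics/t2.png

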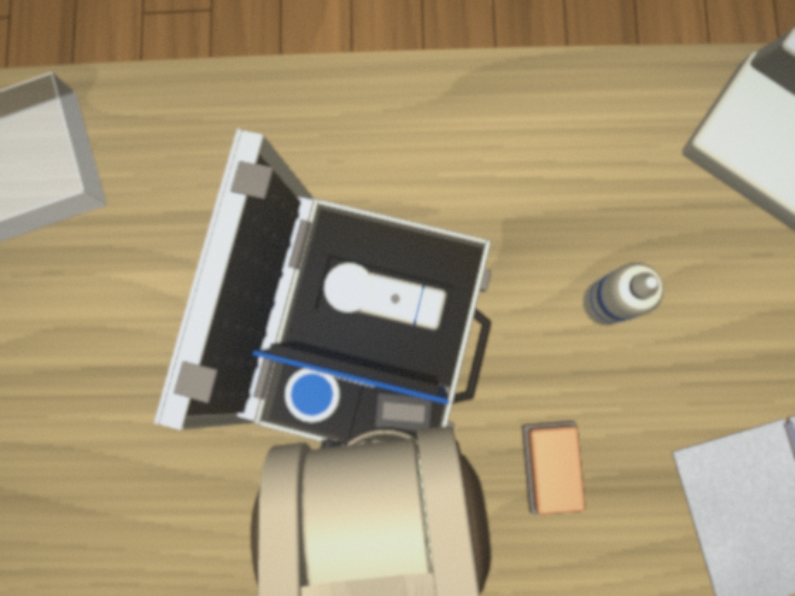

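```bash
python3 - <<'E'
from fit import *
p=np.load("p.npy");s=get_state()
R=Rz(p[2]);c0=R.T@(s["tcp_pos"]-[p[0],p[1],0]);print(c0)
w=.011;r=.13;W=[]
for t in np.linspace(1.75,-0.03,31):
    W.append([c0[0],.045-r*np.cos(t)+.0025*np.sin(t)+w,.0705+r*np.sin(t)+.0025*np.cos(t)+.011])
W=np.array(W)@R.T+[p[0],p[1],0]
print((W[0]-s["tcp_pos"]).round(4)); print(W[[0,15,30]].round(3))
print((np.diff(W,axis=0)*1000).round(1).tolist())
E
```

```text
[-0.06161809  0.12248299  0.2421989 ]
[ 0.0394 -0.0107 -0.0332]
[[ 0.466 -0.036  0.209]
 [ 0.57  -0.064  0.182]
 [ 0.616 -0.077  0.08 ]]
[[7.3, -2.0, 1.3], [7.4, -2.0, 0.8], [7.4, -2.0, 0.4], [7.4, -2.0, -0.1], [7.4, -2.0, -0.5], [7.4, -2.0, -1.0], [7.3, -2.0, -1.4], [7.2, -2.0, -1.9], [7.1, -1.9, -2.3], [7.0, -1.9, -2.8], [6.8, -1.8, -3.2], [6.6, -1.8, -3.6], [6.4, -1.7, -4.0], [6.1, -1.7, -4.4], [5.9, -1.6, -4.7], [5.6, -1.5, -5.1], [5.3, -1.4, -5.4], [5.0, -1.4, -5.7], [4.6, -1.3, -6.0], [4.3, -1.2, -6.3], [3.9, -1.1, -6.6], [3.5, -1.0, -6.8], [3.1, -0.9, -7.0], [2.7, -0.7, -7.2], [2.3, -0.6, -7.3], [1.9, -0.5, -7.5], [1.5, -0.4, -7.6], [1.0, -0.3, -7.6], [0.6, -0.2, -7.7], [0.1, -0.0, -7.7]]
```

Emit:
drive_tool:
  commands:
    - {"x":0,"y":0,"z":-0.011,"ax":0,"ay":0,"az":0,"gripper":0}
    - {"x":0.009,"y":-0.003,"z":-0.011,"ax":0,"ay":0,"az":0,"gripper":0}
    - {"x":0.01,"y":-0.003,"z":-0.011,"ax":0,"ay":0,"az":0,"gripper":0}
    - {"x":0.01,"y":-0.003,"z":0,"ax":0,"ay":0,"az":0,"gripper":0}
    - {"x":0.01,"y":-0.002,"z":0,"ax":0,"ay":0,"az":0,"gripper":0}
    - {"x":0.0073,"y":-0.002,"z":0.001,"ax":0,"ay":0,"az":0,"gripper":0}
    - {"x":0.0074,"y":-0.002,"z":0.001,"ax":0,"ay":0,"az":0,"gripper":0}
    - {"x":0.0074,"y":-0.002,"z":0,"ax":0,"ay":0,"az":0,"gripper":0}
    - {"x":0.0074,"y":-0.002,"z":0,"ax":0,"ay":0,"az":0,"gripper":0}
    - {"x":0.0074,"y":-0.002,"z":-0.0005,"ax":0,"ay":0,"az":0,"gripper":0}
    - {"x":0.0074,"y":-0.002,"z":-0.001,"ax":0,"ay":0,"az":0,"gripper":0}
    - {"x":0.0073,"y":-0.002,"z":-0.0014,"ax":0,"ay":0,"az":0,"gripper":0}
    - {"x":0.0072,"y":-0.002,"z":-0.0019,"ax":0,"ay":0,"az":0,"gripper":0}

```text
time: 3.02
tcp_pos: [0.5252, -0.0518, 0.2065]
ee_rot: [-1.947, 2.465, -0.001]
ft_force: [-1.2, 0.4, 1.5]
gripper_width: -0.0002
```

```bash
python3 - <<'E'
from h import *
s=get_state();print(s["tcp_pos"],s["ft_force"])
save(capture("scene"),"s3.png")
E
```

```text
[ 0.52523863 -0.05178248  0.20652445] [-1.17321774  0.39158045  1.47050213]
```

View pics/s3.png

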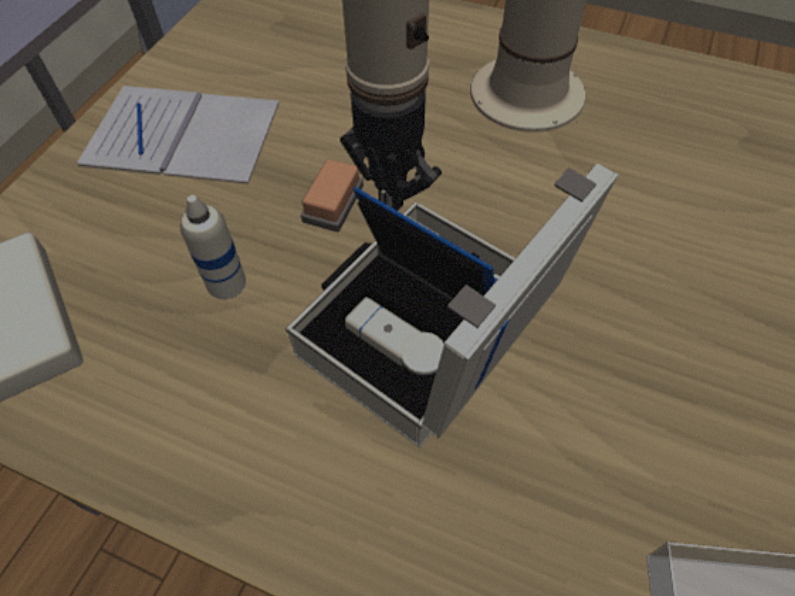

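The flap (free edge from 358,192 to 493,268) now leans forward under the fingertips. I'll carry on along the arc.

Emit:
drive_tool:
  commands:
    - {"x":0.0071,"y":-0.0019,"z":-0.0023,"ax":0,"ay":0,"az":0,"gripper":0}
    - {"x":0.007,"y":-0.0019,"z":-0.0028,"ax":0,"ay":0,"az":0,"gripper":0}
    - {"x":0.0068,"y":-0.0018,"z":-0.0032,"ax":0,"ay":0,"az":0,"gripper":0}
    - {"x":0.0066,"y":-0.0018,"z":-0.0036,"ax":0,"ay":0,"az":0,"gripper":0}
    - {"x":0.0064,"y":-0.0017,"z":-0.004,"ax":0,"ay":0,"az":0,"gripper":0}
    - {"x":0.0061,"y":-0.0017,"z":-0.0044,"ax":0,"ay":0,"az":0,"gripper":0}
    - {"x":0.0059,"y":-0.0016,"z":-0.0047,"ax":0,"ay":0,"az":0,"gripper":0}
    - {"x":0.0056,"y":-0.0015,"z":-0.0051,"ax":0,"ay":0,"az":0,"gripper":0}
    - {"x":0.0053,"y":-0.0014,"z":-0.0054,"ax":0,"ay":0,"az":0,"gripper":0}
    - {"x":0.005,"y":-0.0014,"z":-0.0057,"ax":0,"ay":0,"az":0,"gripper":0}
    - {"x":0.0046,"y":-0.0013,"z":-0.006,"ax":0,"ay":0,"az":0,"gripper":0}
    - {"x":0.0043,"y":-0.0012,"z":-0.0063,"ax":0,"ay":0,"az":0,"gripper":0}
    - {"x":0.0039,"y":-0.0011,"z":-0.0066,"ax":0,"ay":0,"az":0,"gripper":0}
    - {"x":0.0035,"y":-0.001,"z":-0.0068,"ax":0,"ay":0,"az":0,"gripper":0}
    - {"x":0.0031,"y":-0.0009,"z":-0.007,"ax":0,"ay":0,"az":0,"gripper":0}
    - {"x":0.0027,"y":-0.0007,"z":-0.0072,"ax":0,"ay":0,"az":0,"gripper":0}
    - {"x":0.0023,"y":-0.0006,"z":-0.0073,"ax":0,"ay":0,"az":0,"gripper":0}
    - {"x":0.0019,"y":-0.0005,"z":-0.0075,"ax":0,"ay":0,"az":0,"gripper":0}

```text
time: 4.57
tcp_pos: [0.6127, -0.0757, 0.1098]
ee_rot: [-1.947, 2.465, -0.0]
ft_force: [1.0, -0.1, 1.1]
gripper_width: 0.0002
```

```bash
python3 - <<'E'
from h import *
s=get_state();print(s["tcp_pos"],s["ft_force"])
save(capture("scene"),"s4.png")
E
```

```text
[ 0.6126873  -0.07572822  0.10984546] [ 0.99830798 -0.10194557  1.09425741]
```

View pics/s4.png

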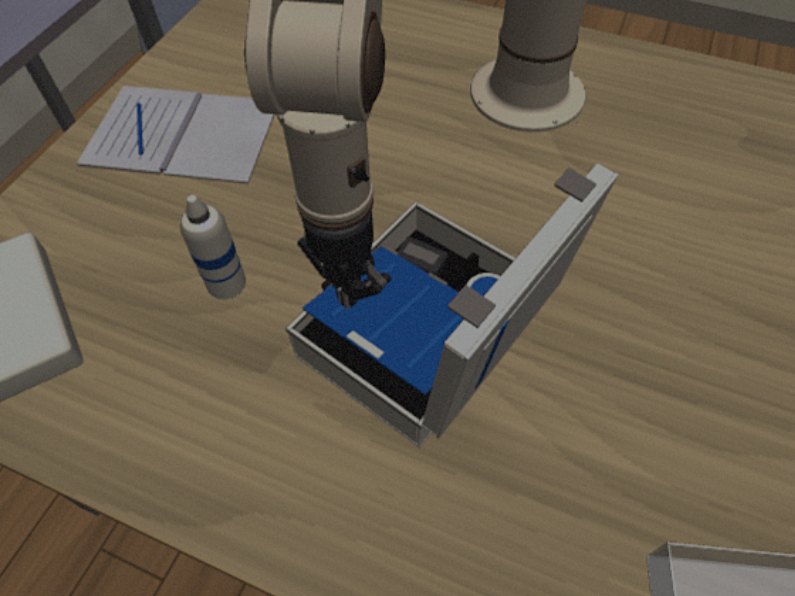

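The flap is nearly down: its blue face shows and its free edge is still a little above the rim. I'll finish in small downward steps.

Emit:
drive_tool:
  commands:
    - {"x":0.0015,"y":-0.0004,"z":-0.0076,"ax":0,"ay":0,"az":0,"gripper":0}
    - {"x":0.001,"y":-0.0003,"z":-0.006,"ax":0,"ay":0,"az":0,"gripper":0}
    - {"x":0.0006,"y":-0.0002,"z":-0.005,"ax":0,"ay":0,"az":0,"gripper":0}
    - {"x":0,"y":0,"z":-0.003,"ax":0,"ay":0,"az":0,"gripper":0}
    - {"x":0,"y":0,"z":-0.003,"ax":0,"ay":0,"az":0,"gripper":0}
    - {"x":0,"y":0,"z":-0.002,"ax":0,"ay":0,"az":0,"gripper":0}
    - {"x":0,"y":0,"z":0,"ax":0,"ay":0,"az":0,"gripper":0}

```text
time: 5.2
tcp_pos: [0.6156, -0.0765, 0.0843]
ee_rot: [1.948, -2.465, 0.001]
ft_force: [0.1, 0.3, 0.5]
gripper_width: 0.0001
```

Emit:
drive_tool:
  commands:
    - {"x":0,"y":0,"z":-0.002,"ax":0,"ay":0,"az":0,"gripper":0}
    - {"x":0,"y":0,"z":0,"ax":0,"ay":0,"az":0,"gripper":0}

```text
time: 5.37
tcp_pos: [0.6158, -0.0765, 0.084]
ee_rot: [1.947, -2.465, 0.002]
ft_force: [-4.9, -0.8, 13.4]
gripper_width: -0.0002
```

Emit:
drive_tool:
  commands:
    - {"x":0,"y":0,"z":-0.002,"ax":0,"ay":0,"az":0,"gripper":0}
    - {"x":0,"y":0,"z":0,"ax":0,"ay":0,"az":0,"gripper":0}

```text
time: 5.53
tcp_pos: [0.6159, -0.0764, 0.0837]
ee_rot: [1.947, -2.464, 0.003]
ft_force: [-9.8, 0.5, 26.2]
gripper_width: -0.0002
```

```bash
python3 - <<'E'
from fit import *
s=get_state();print(s["tcp_pos"],s["ft_force"])
c=capture("scene")
p=np.load("p.npy");p[4]=0
im=c["img"][:,:,::-1].copy()
for x in (-.098,.098):
    a,b=proj(c,[flapP(p,(x,-.165,.0025)),flapP(p,(x,0,.0025))]).round().astype(int); cv2.circle(im,a.tolist(),1,(0,0,255),-1);cv2.circle(im,b.tolist(),1,(0,255,255),-1)
cv2.imwrite("pics/s5.png",cv2.resize(im[120:320,180:400],None,fx=3,fy=3,interpolation=2))
E
```

```text
[ 0.61585414 -0.0764444   0.08372098] [-9.79262003  0.46861834 26.16498467]
```

View pics/s5.png

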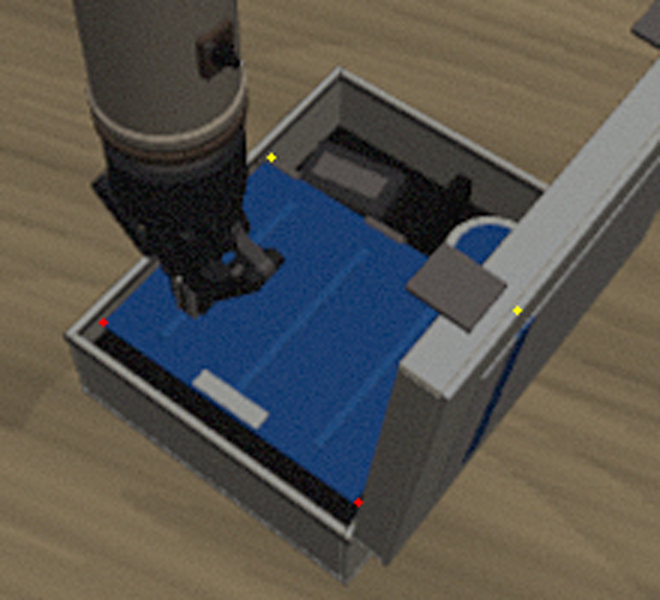

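The flap is flat: its corners match the predicted flat-flap corners (red dots at 103,322 and 359,502), and the tip is at z 0.0727. Next I'll lift off and plan the lid arc.

Emit:
drive_tool:
  commands:
    - {"x":0,"y":0,"z":0.01,"ax":0,"ay":0,"az":0,"gripper":0}
    - {"x":0,"y":0,"z":0.02,"ax":0,"ay":0,"az":0,"gripper":0}
    - {"x":0,"y":0,"z":0.03,"ax":0,"ay":0,"az":0,"gripper":0}
    - {"x":0,"y":0,"z":0.03,"ax":0,"ay":0,"az":5,"gripper":0}
    - {"x":0,"y":0,"z":0.03,"ax":0,"ay":0,"az":5,"gripper":0}
    - {"x":0,"y":0,"z":0.03,"ax":0,"ay":0,"az":5,"gripper":0}
    - {"x":0,"y":0,"z":0.03,"ax":0,"ay":0,"az":5,"gripper":0}
    - {"x":0,"y":0,"z":0.03,"ax":0,"ay":0,"az":5,"gripper":0}
    - {"x":0,"y":0,"z":0.03,"ax":0,"ay":0,"az":5,"gripper":0}
    - {"x":0,"y":0,"z":0.03,"ax":0,"ay":0,"az":5,"gripper":0}
    - {"x":0,"y":0,"z":0.03,"ax":0,"ay":0,"az":5,"gripper":0}
    - {"x":0,"y":0,"z":0,"ax":0,"ay":0,"az":5,"gripper":0}
    - {"x":0,"y":0,"z":0,"ax":0,"ay":0,"az":5,"gripper":0}

```text
time: 6.67
tcp_pos: [0.6166, -0.0762, 0.3828]
ee_rot: [-2.809, 1.405, -0.008]
ft_force: [-0.7, -1.0, -0.6]
gripper_width: 0.0
```

```bash
python3 - <<'E'
from fit import *
s=get_state();print(s["time"],s["tcp_pos"],s["ft_force"],s["qpos"].round(2));print(cv2.Rodrigues(s["ee_rot"])[0].round(3))
pickle.dump(capture("scene"),open("scene6.pkl","wb"));c=pickle.load(open("scene6.pkl","rb"));save(c,"s6.png")
p=np.load("p.npy")
w=.011;W=[]
for t in np.linspace(1.75,-0.02,41):
    W.append(lidP([p[0],p[1],p[2],t],(-.185,0,.026))+Rz(p[2])[:,0]*w+[0,0,.011])
W=np.array(W)
pre=W[0]+Rz(p[2])[:,0]*.05
print("pre",pre,(pre-s["tcp_pos"]).round(4)); print(W[[0,4,20,40]].round(3))
print((np.diff(W,axis=0)*1000).round(1).tolist())
E
```

```text
6.6667 [ 0.61662219 -0.07624399  0.38283829] [-0.72808106 -0.95413422 -0.57594361] [ 0.71  0.45 -0.9   1.43  0.35  1.42 -1.12]
[[ 0.6   -0.8    0.005]
 [-0.8   -0.6   -0.001]
 [ 0.004 -0.003 -1.   ]]
pre [0.6208848  0.22357757 0.263403  ] [ 0.0043  0.2998 -0.1194]
[[ 0.608  0.175  0.263]
 [ 0.599  0.144  0.271]
 [ 0.566  0.022  0.244]
 [ 0.544 -0.06   0.108]]
[[-2.1, -7.6, 2.4], [-2.1, -7.7, 2.1], [-2.1, -7.8, 1.7], [-2.1, -7.9, 1.3], [-2.2, -7.9, 1.0], [-2.2, -8.0, 0.6], [-2.2, -8.0, 0.3], [-2.2, -8.0, -0.1], [-2.2, -8.0, -0.5], [-2.2, -7.9, -0.8], [-2.1, -7.9, -1.2], [-2.1, -7.8, -1.6], [-2.1, -7.8, -1.9], [-2.1, -7.7, -2.3], [-2.1, -7.6, -2.6], [-2.0, -7.4, -3.0], [-2.0, -7.3, -3.3], [-1.9, -7.2, -3.6], [-1.9, -7.0, -4.0], [-1.9, -6.8, -4.3], [-1.8, -6.6, -4.6], [-1.7, -6.4, -4.9], [-1.7, -6.2, -5.2], [-1.6, -6.0, -5.5], [-1.6, -5.8, -5.7], [-1.5, -5.5, -6.0], [-1.4, -5.2, -6.2], [-1.4, -5.0, -6.5], [-1.3, -4.7, -6.7], [-1.2, -4.4, -6.9], [-1.1, -4.1, -7.1], [-1.0, -3.8, -7.3], [-0.9, -3.5, -7.4], [-0.9, -3.2, -7.6], [-0.8, -2.8, -7.7], [-0.7, -2.5, -7.8], [-0.6, -2.2, -8.0], [-0.5, -1.8, -8.0], [-0.4, -1.5, -8.1], [-0.3, -1.1, -8.2]]
```

View pics/s6.png

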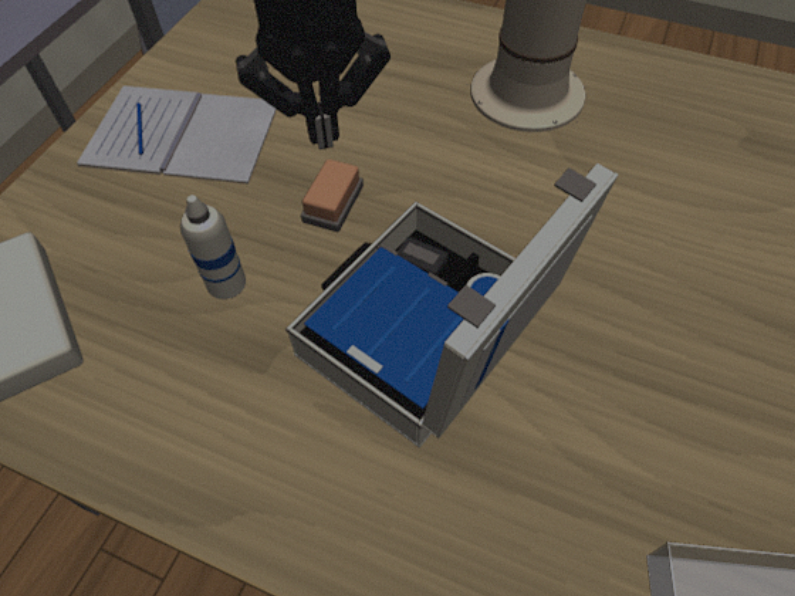

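The flap stays flat with the hand away. Now I'll cross over the lid edge at height and finish the turn.

Emit:
drive_tool:
  commands:
    - {"x":0.0005,"y":0.0225,"z":0,"ax":0,"ay":0,"az":2.7,"gripper":0}
    - {"x":0.0005,"y":0.0225,"z":0,"ax":0,"ay":0,"az":2.7,"gripper":0}
    - {"x":0.0005,"y":0.0225,"z":0,"ax":0,"ay":0,"az":2.7,"gripper":0}
    - {"x":0.0005,"y":0.0225,"z":0,"ax":0,"ay":0,"az":2.7,"gripper":0}
    - {"x":0.0005,"y":0.0225,"z":0,"ax":0,"ay":0,"az":2.7,"gripper":0}
    - {"x":0.0005,"y":0.0225,"z":0,"ax":0,"ay":0,"az":2.7,"gripper":0}
    - {"x":0.0005,"y":0.0225,"z":0,"ax":0,"ay":0,"az":2.7,"gripper":0}
    - {"x":0.0005,"y":0.0225,"z":0,"ax":0,"ay":0,"az":2.7,"gripper":0}
    - {"x":0.0005,"y":0.0225,"z":0,"ax":0,"ay":0,"az":2.7,"gripper":0}
    - {"x":0.0005,"y":0.0225,"z":0,"ax":0,"ay":0,"az":2.7,"gripper":0}
    - {"x":0.0005,"y":0.0225,"z":0,"ax":0,"ay":0,"az":2.7,"gripper":0}
    - {"x":0.0005,"y":0.0225,"z":0,"ax":0,"ay":0,"az":2.7,"gripper":0}
    - {"x":0.0005,"y":0.0225,"z":0,"ax":0,"ay":0,"az":2.7,"gripper":0}
    - {"x":0.0005,"y":0.0225,"z":0,"ax":0,"ay":0,"az":2.7,"gripper":0}
    - {"x":0,"y":0,"z":0,"ax":0,"ay":0,"az":0,"gripper":0}

```text
time: 7.97
tcp_pos: [0.6203, 0.2443, 0.3795]
ee_rot: [-3.111, 0.414, 0.003]
ft_force: [-1.9, -0.3, 1.3]
gripper_width: -0.0
```

```bash
python3 - <<'E'
from fit import *
s=get_state();print(s["time"],s["tcp_pos"],s["ft_force"],s["qpos"].round(2));print(cv2.Rodrigues(s["ee_rot"])[0].round(3))
save(capture("scene"),"s7.png")
E
```

```text
7.9667 [0.62029745 0.24431218 0.37951329] [-1.86200536 -0.28742815  1.30859671] [ 0.21  0.6  -1.03  1.31  0.5   1.5  -1.03]
[[ 0.965 -0.261 -0.002]
 [-0.261 -0.965  0.003]
 [-0.002 -0.003 -1.   ]]
```

View pics/s7.png

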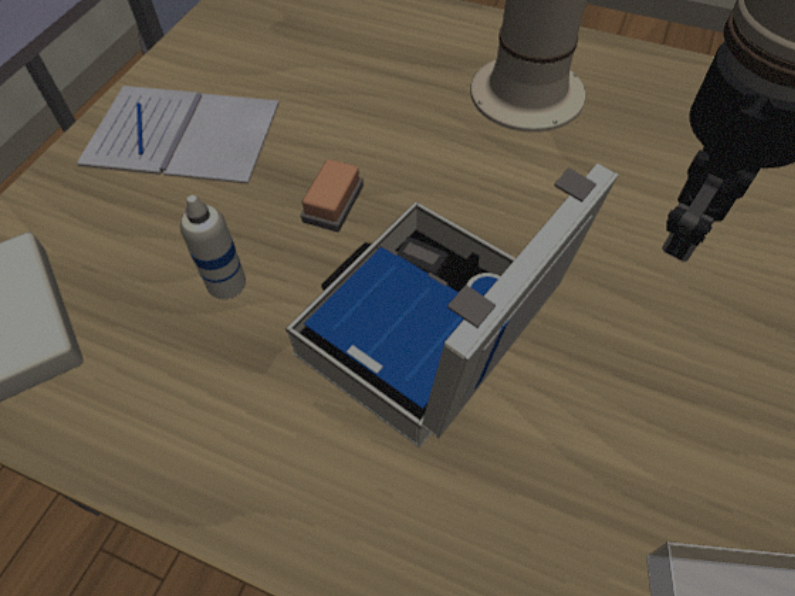

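The hand hangs clear on the outer side of the lid (tip at 678,252). I'll lower it, approach and start pushing.

Emit:
drive_tool:
  commands:
    - {"x":0,"y":0,"z":-0.023,"ax":0,"ay":0,"az":0,"gripper":0}
    - {"x":0,"y":0,"z":-0.023,"ax":0,"ay":0,"az":0,"gripper":0}
    - {"x":0,"y":0,"z":-0.023,"ax":0,"ay":0,"az":0,"gripper":0}
    - {"x":0,"y":0,"z":-0.023,"ax":0,"ay":0,"az":0,"gripper":0}
    - {"x":0,"y":0,"z":-0.023,"ax":0,"ay":0,"az":0,"gripper":0}
    - {"x":-0.003,"y":-0.011,"z":0,"ax":0,"ay":0,"az":0,"gripper":0}
    - {"x":-0.003,"y":-0.011,"z":0,"ax":0,"ay":0,"az":0,"gripper":0}
    - {"x":-0.003,"y":-0.011,"z":0,"ax":0,"ay":0,"az":0,"gripper":0}
    - {"x":-0.003,"y":-0.011,"z":0,"ax":0,"ay":0,"az":0,"gripper":0}
    - {"x":-0.002,"y":-0.011,"z":0,"ax":0,"ay":0,"az":0,"gripper":0}
    - {"x":-0.002,"y":-0.011,"z":0,"ax":0,"ay":0,"az":0,"gripper":0}
    - {"x":-0.0021,"y":-0.0076,"z":0.002,"ax":0,"ay":0,"az":0,"gripper":0}
    - {"x":-0.0021,"y":-0.0077,"z":0.002,"ax":0,"ay":0,"az":0,"gripper":0}
    - {"x":-0.0021,"y":-0.0078,"z":0.002,"ax":0,"ay":0,"az":0,"gripper":0}
    - {"x":-0.0021,"y":-0.0079,"z":0.001,"ax":0,"ay":0,"az":0,"gripper":0}
    - {"x":-0.0022,"y":-0.0079,"z":0.001,"ax":0,"ay":0,"az":0,"gripper":0}
    - {"x":-0.0022,"y":-0.008,"z":0.0005,"ax":0,"ay":0,"az":0,"gripper":0}
    - {"x":-0.0022,"y":-0.008,"z":0,"ax":0,"ay":0,"az":0,"gripper":0}
    - {"x":-0.0022,"y":-0.008,"z":0,"ax":0,"ay":0,"az":0,"gripper":0}
    - {"x":-0.0022,"y":-0.008,"z":-0.0005,"ax":0,"ay":0,"az":0,"gripper":0}

```text
time: 9.68
tcp_pos: [0.587, 0.1012, 0.2735]
ee_rot: [-3.112, 0.425, -0.001]
ft_force: [0.6, 3.7, 4.0]
gripper_width: -0.0004
```

```bash
python3 - <<'E'
from fit import *
s=get_state();print(s["time"],s["tcp_pos"],s["ft_force"])
save(capture("scene"),"s8.png")
E
```

```text
9.6833 [0.58704826 0.1011989  0.2735053 ] [0.60051402 3.74672029 3.98498081]
```

View pics/s8.png

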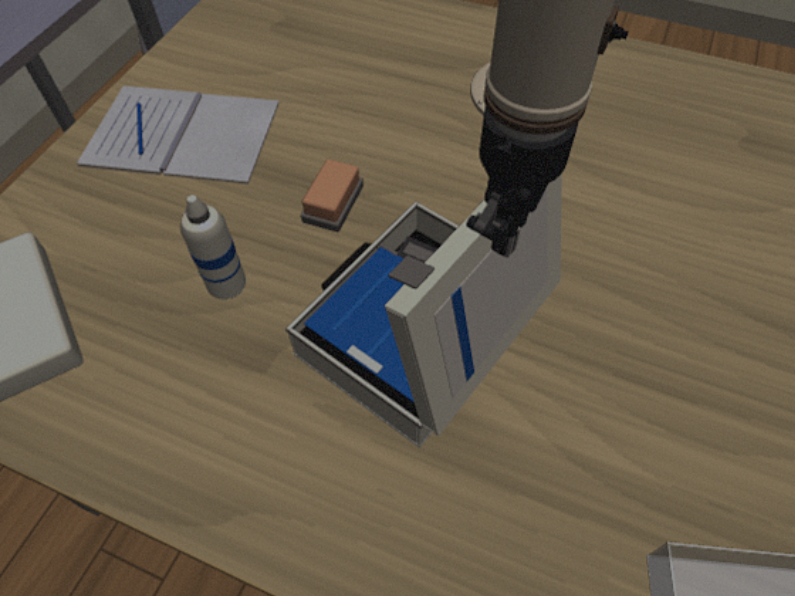

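The lid (outer face, near corner at about 415,310) now leans inward over the case and the tip sits on its outer face. The 4 N contact force is as expected, so I'll carry on.

Emit:
drive_tool:
  commands:
    - {"x":-0.0022,"y":-0.0079,"z":-0.0008,"ax":0,"ay":0,"az":0,"gripper":0}
    - {"x":-0.0021,"y":-0.0079,"z":-0.0012,"ax":0,"ay":0,"az":0,"gripper":0}
    - {"x":-0.0021,"y":-0.0078,"z":-0.0016,"ax":0,"ay":0,"az":0,"gripper":0}
    - {"x":-0.0021,"y":-0.0078,"z":-0.0019,"ax":0,"ay":0,"az":0,"gripper":0}
    - {"x":-0.0021,"y":-0.0077,"z":-0.0023,"ax":0,"ay":0,"az":0,"gripper":0}
    - {"x":-0.0021,"y":-0.0076,"z":-0.0026,"ax":0,"ay":0,"az":0,"gripper":0}
    - {"x":-0.002,"y":-0.0074,"z":-0.003,"ax":0,"ay":0,"az":0,"gripper":0}
    - {"x":-0.002,"y":-0.0073,"z":-0.0033,"ax":0,"ay":0,"az":0,"gripper":0}
    - {"x":-0.0019,"y":-0.0072,"z":-0.0036,"ax":0,"ay":0,"az":0,"gripper":0}
    - {"x":-0.0019,"y":-0.007,"z":-0.004,"ax":0,"ay":0,"az":0,"gripper":0}
    - {"x":-0.0019,"y":-0.0068,"z":-0.0043,"ax":0,"ay":0,"az":0,"gripper":0}
    - {"x":-0.0018,"y":-0.0066,"z":-0.0046,"ax":0,"ay":0,"az":0,"gripper":0}
    - {"x":-0.0017,"y":-0.0064,"z":-0.0049,"ax":0,"ay":0,"az":0,"gripper":0}
    - {"x":-0.0017,"y":-0.0062,"z":-0.0052,"ax":0,"ay":0,"az":0,"gripper":0}
    - {"x":-0.0016,"y":-0.006,"z":-0.0055,"ax":0,"ay":0,"az":0,"gripper":0}
    - {"x":-0.0016,"y":-0.0058,"z":-0.0057,"ax":0,"ay":0,"az":0,"gripper":0}

```text
time: 11.07
tcp_pos: [0.556, -0.0128, 0.2179]
ee_rot: [3.112, -0.426, -0.001]
ft_force: [-0.2, 0.7, 2.5]
gripper_width: 0.0001
```

```bash
python3 - <<'E'
from fit import *
s=get_state();print(s["time"],s["tcp_pos"],s["ft_force"])
save(capture("scene"),"s9.png")
E
```

```text
11.0667 [ 0.5559518  -0.01277926  0.2178782 ] [-0.24077533  0.6986182   2.50594813]
```

View pics/s9.png

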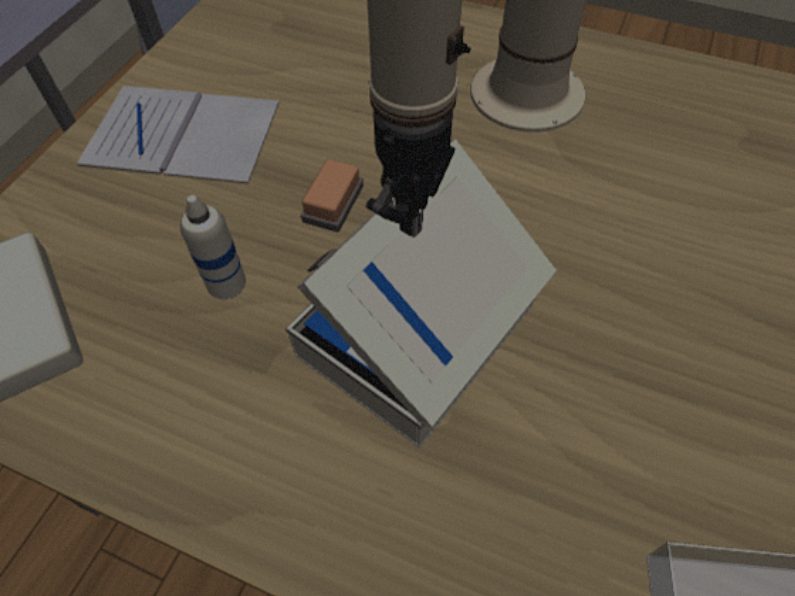

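The lid is at roughly 40° with the tip near its free edge (412,228). I'll continue and slow down towards the end.

Emit:
drive_tool:
  commands:
    - {"x":-0.0015,"y":-0.0055,"z":-0.006,"ax":0,"ay":0,"az":0,"gripper":0}
    - {"x":-0.0014,"y":-0.0052,"z":-0.0062,"ax":0,"ay":0,"az":0,"gripper":0}
    - {"x":-0.0014,"y":-0.005,"z":-0.0065,"ax":0,"ay":0,"az":0,"gripper":0}
    - {"x":-0.0013,"y":-0.0047,"z":-0.0067,"ax":0,"ay":0,"az":0,"gripper":0}
    - {"x":-0.0012,"y":-0.0044,"z":-0.0069,"ax":0,"ay":0,"az":0,"gripper":0}
    - {"x":-0.0011,"y":-0.0041,"z":-0.0071,"ax":0,"ay":0,"az":0,"gripper":0}
    - {"x":-0.001,"y":-0.0038,"z":-0.0073,"ax":0,"ay":0,"az":0,"gripper":0}
    - {"x":-0.0009,"y":-0.0035,"z":-0.0074,"ax":0,"ay":0,"az":0,"gripper":0}
    - {"x":-0.0009,"y":-0.0032,"z":-0.0076,"ax":0,"ay":0,"az":0,"gripper":0}
    - {"x":-0.0008,"y":-0.0028,"z":-0.0077,"ax":0,"ay":0,"az":0,"gripper":0}
    - {"x":-0.0007,"y":-0.0025,"z":-0.0078,"ax":0,"ay":0,"az":0,"gripper":0}
    - {"x":-0.0006,"y":-0.0022,"z":-0.007,"ax":0,"ay":0,"az":0,"gripper":0}
    - {"x":-0.0005,"y":-0.0018,"z":-0.006,"ax":0,"ay":0,"az":0,"gripper":0}
    - {"x":0,"y":0,"z":0,"ax":0,"ay":0,"az":0,"gripper":0}

```text
time: 12.28
tcp_pos: [0.5422, -0.0609, 0.1268]
ee_rot: [-3.112, 0.426, 0.003]
ft_force: [-0.3, 0.0, 0.1]
gripper_width: -0.0001
```

Emit:
drive_tool:
  commands:
    - {"x":0,"y":0,"z":-0.004,"ax":0,"ay":0,"az":0,"gripper":0}
    - {"x":0,"y":0,"z":-0.004,"ax":0,"ay":0,"az":0,"gripper":0}
    - {"x":0,"y":0,"z":-0.003,"ax":0,"ay":0,"az":0,"gripper":0}
    - {"x":0,"y":0,"z":-0.002,"ax":0,"ay":0,"az":0,"gripper":0}
    - {"x":0,"y":0,"z":-0.002,"ax":0,"ay":0,"az":0,"gripper":0}
    - {"x":0,"y":0,"z":0,"ax":0,"ay":0,"az":0,"gripper":0}

```text
time: 12.78
tcp_pos: [0.543, -0.0604, 0.113]
ee_rot: [-3.112, 0.426, 0.0]
ft_force: [-0.2, 0.6, 0.3]
gripper_width: 0.0
```

Emit:
drive_tool:
  commands:
    - {"x":0,"y":0,"z":-0.002,"ax":0,"ay":0,"az":0,"gripper":0}
    - {"x":0,"y":0,"z":0,"ax":0,"ay":0,"az":0,"gripper":0}

```text
time: 12.95
tcp_pos: [0.5432, -0.0603, 0.1121]
ee_rot: [3.112, -0.426, 0.0]
ft_force: [-1.9, -0.4, 7.9]
gripper_width: -0.0
```

Emit:
drive_tool:
  commands:
    - {"x":0,"y":0,"z":-0.002,"ax":0,"ay":0,"az":0,"gripper":0}
    - {"x":0,"y":0,"z":0,"ax":0,"ay":0,"az":0,"gripper":0}
    - {"x":0,"y":0,"z":0,"ax":0,"ay":0,"az":0,"gripper":0}
    - {"x":0,"y":0,"z":0,"ax":0,"ay":0,"az":0,"gripper":0}

```text
time: 13.28
tcp_pos: [0.5433, -0.0603, 0.112]
ee_rot: [3.11, -0.425, 0.001]
ft_force: [-8.5, -1.4, 25.1]
gripper_width: 0.0003
```

Emit:
drive_tool:
  commands:
    - {"x":0,"y":0,"z":0.006,"ax":0,"ay":0,"az":0,"gripper":0}
    - {"x":0,"y":0,"z":0.02,"ax":0,"ay":0,"az":0,"gripper":0}
    - {"x":0,"y":0,"z":0.03,"ax":0,"ay":0,"az":0,"gripper":0}
    - {"x":0,"y":0,"z":0.03,"ax":0,"ay":0,"az":0,"gripper":0}
    - {"x":0,"y":0,"z":0.03,"ax":0,"ay":0,"az":0,"gripper":0}
    - {"x":0,"y":0,"z":0.03,"ax":0,"ay":0,"az":0,"gripper":0}
    - {"x":0,"y":0,"z":0.03,"ax":0,"ay":0,"az":0,"gripper":0}
    - {"x":0,"y":0,"z":0.03,"ax":0,"ay":0,"az":0,"gripper":0}
    - {"x":0,"y":0,"z":0,"ax":0,"ay":0,"az":0,"gripper":0}

```text
time: 14.03
tcp_pos: [0.5461, -0.0594, 0.3212]
ee_rot: [-3.113, 0.425, -0.014]
ft_force: [0.3, 0.8, 0.8]
gripper_width: -0.0001
```

```bash
python3 - <<'E'
from fit import *
s=get_state();print(s["time"],s["tcp_pos"],s["ft_force"])
c=capture("scene");save(c,"s10.png")
p=np.load("p.npy");p[3]=0
im=c["img"][:,:,::-1].copy()
for y in (-.14,.14):
  for x in (-.22,0):
    a=proj(c,[lidP(p,(x,y,.026))])[0].round().astype(int); cv2.circle(im,a.tolist(),1,(0,0,255),-1)
cv2.imwrite("pics/s10z.png",cv2.resize(im[120:320,180:400],None,fx=3,fy=3,interpolation=2))
E
```

```text
14.0333 [ 0.54611967 -0.05939256  0.32118134] [0.26616264 0.77298632 0.79234784]
```

View pics/s10.png

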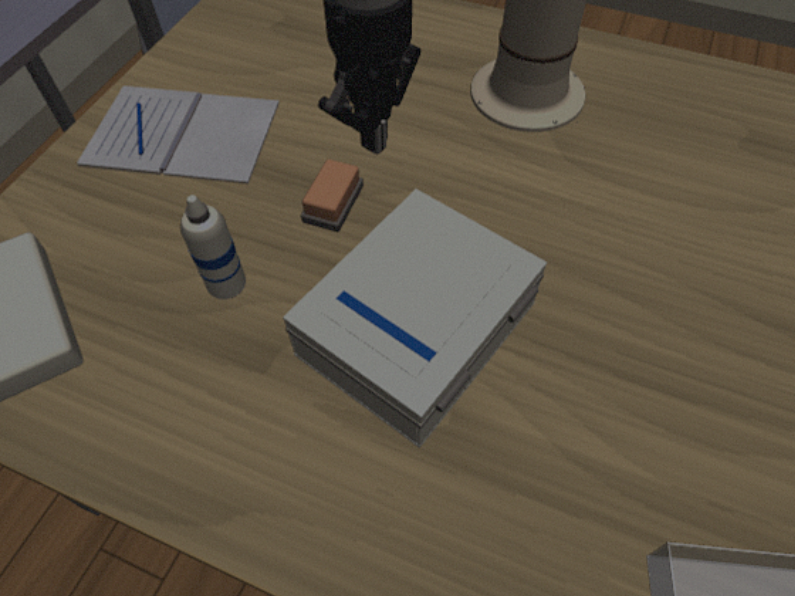

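View pics/s10z.png

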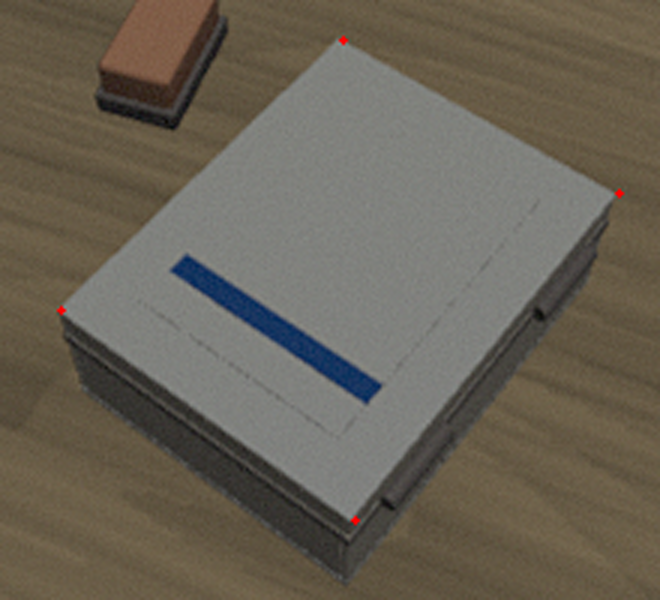

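The lid is flush: its four corners match the predicted shut corners to about a pixel. The hand is 0.2 m above it, and the bottle and phantom are where they were.

```bash
python3 -c "
from cell import close_job;print(close_job())"
```

```text
the job is handed in; nothing more can be done
None
```

The case is packed: I folded the flap flat first, then swung the lid shut over it, and handed the job in at about 14 s of the 56 s allowed. Both moves were open pushes with the closed fingertips along slow arcs, ending in small downward steps of about 25 N.

- **Flap:** it stopped with the fingertips at 72.7 mm, against 73 mm for flat. It matched the predicted flat outline in the scene image and stayed there once the hand was lifted away, before the lid moved.
- **Lid:** it stopped with the fingertips at 101 mm, the height of the shut case. Its corners matched the predicted shut positions to about a pixel after the hand left.
- **Hand:** it ended about 0.2 m above the case with no contact force.
- **Bottle and phantom:** they show no movement in the images.
- **Probe and battery:** they are under the shut lid, so I could not see them at the end. The tool never reached into their wells.

My first move call was refused because of its format, and nothing moved. No check failed or disagreed; handing in gave no verdict.

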